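# Turn a back-to-front filter cartridge end for end in its dock

### The job

One of the two filter cartridges of the lab's water purifier has been loaded back to front: its green end sticks out of the dock, while the other one, loaded properly, shows its yellow end. Pull the wrong one right out, turn it end for end and push it back into the same dock green end first, fully home against the stop so that it pushes the stiff valve fully open; push firmly but do not ram it. Leave the other cartridge and the things on the bench where they are, and let go at the end.

Things in the scene. Friction and masses are not known exactly. Their poses are not given: they have to be found in the camera images.
- dock_a: White dock with the back-to-front cartridge, fixed on the bench, 100 mm along x, 71 wide, 90 high. Origin on the bench; x points level out of the bay's mouth, z up. The bay is level, 43 mm wide, 48 high, floor 30 mm above the bench, from mouth x = +45 mm to stop x = -20 mm; a 22 mm wide tongue carries the floor on to x = +95. May be on either side, turned; bench between and beyond the docks is free.
- dock_b: The other dock, of the same make and frame as dock_a. It holds the properly loaded cartridge.
- dock_a_stop (a point): Centre of the flat stop at the inner end of dock_a's bay, 50 mm above the bench; axes as dock_a. A cartridge that is home has its inner end against the stop, lies on the bay's floor (its centre 50 mm above the bench) and sticks out 85 mm from the mouth.
- valve_a (a joint): Dock_a's valve stem (steel, 10 mm thick, out of the stop's centre), m: 0 = shut, stands out 12 mm; 0.012 = fully open, flush with the stop. Takes about 9 N, stays where pushed. Now the yellow end's recess clears it; the flat green end pushes it over the last 12 mm before home. A red tab on the dock's top shows it.
- cart_a_center (a point): Centre of the wrongly loaded cartridge: rigid bar, 150 mm long (x), 40 x 40 mm, 0.15 to 0.31 kg, pale, blue arrow to the green end. +x end: green cap, flat, rim rounded 6 mm. -x end: yellow cap with 18 x 18 mm recess 16 mm deep. At first in dock_a, up to 3 mm short of the stop, x along dock_a's x. The 85 mm outside can be gripped across its width from above.
- cart_a_green (a point): Middle of the same cartridge's flat green end face, 75 mm from its centre; x points out of that end.
- cart_b_center (a point): The properly loaded cartridge in dock_b, the same make: green end inside, yellow end out; to be left alone.
- wash_bottle: Loose white bottle, 64 mm across, 170 mm high, bystander; origin at the middle of its underside.
- flask: Loose conical glass flask, 84 mm across, 125 mm high, bystander; origin at the middle of its underside.
- jug: Loose yellow detergent jug, 70 x 110 mm (x, y), 180 mm high, bystander; origin at the middle of its underside.
- dock_a_back: Rear wall of dock_a's bay, fixed to the dock, whose front face is the stop; same origin and axes as dock_a.
- cart_a: The wrongly loaded cartridge taken as a whole, with origin at the middle of its underside, 20 mm below point cart_a_center, same axes.
Mind the look-alikes: they are no part of the job. Leave any brown, orange or turquoise look-alike of the cart_a alone.

How it is judged (in metres and radians):
On the way:
1. the wrong cartridge is right out of its dock: its centre over 150 mm from the middle of the stop (distance between cart_a_center and dock_a_stop above 0.15 m), for 0.2 s.
At the end, for the whole second after the job is handed in: The cartridge that was back to front lies at rest in dock_a, green end in: the middle of its green end within 5 mm of the stop's centre, its axis within 0.08 rad of the bay's, valve_a open by more than 9.5 of its 12 mm; the other cartridge within 6 mm of where it was (value of joint valve_a above 0.0095 m and distance between cart_a_green and dock_a_stop below 0.005 m and angle between the x axis of cart_a_center and the x axis of dock_a, either way round below 0.08 rad and linear speed of cart_a below 0.01 m/s and distance of cart_b_center from where it was at the start of the episode below 0.006 m); the robot touches nothing.
It fails at once if the other cartridge is disturbed (over 6 mm) (distance of cart_b_center from where it was at the start of the episode above 0.006 m).
It fails at once if a bystander is knocked (moved over 20 mm) (distance of any of wash_bottle, flask, jug from where it was at the start of the episode above 0.02 m).
It fails at once if the cartridge is rammed against the dock's rear wall (over 50 N) (contact force between cart_a and dock_a_back above 50 N).
It also fails if it takes over 64 s, if anything falls off the work surface, if the arm or the gripper's body presses on something with over 40 N, if the wrist force passes 120 N, or if a joint passes its speed limit or range.

### The arm

A 7-joint arm with a two-finger parallel gripper is mounted at the origin on the work surface. World frame = base frame: x ahead of the robot, y to its left, z up, the work surface at z = 0. Lengths are in mm, angles in rad, forces in N, time in s.
With the tool pointing down it reaches from about 400 to 875 mm from the base axis. Payload 4.4 kg.
Tool frame: the origin (TCP) lies at the very end of the fingers, on their centre line; the grasp point (between the pads) lies 19 mm behind it; z points along the fingers, y is the direction in which the jaws open and shut (so a half turn about z gives the same grasp; the last joint's range is limited). The gripper opens to 85 mm and grips with 20 to 120 N. Pads are 22 mm wide; open, the fingers measure 114 mm over their backs; the gripper's body (76 mm by 85 mm) begins 54 mm behind the grasp point. The pads swing forward as they close: fully open they stand 13 mm farther back than shut.
Start: joints at [-1.232, 0.628, 0.038, 1.517, -0.027, 0.996, -0.02], TCP at [255.971, 597.492, 231.313] pointing down, gripper open.
Joint ranges: [-3.06, 3.06], [-0.37, 2.12], [-1.25, 1.32], [0.18, 2.47], [-1.1, 4.24], [0.23, 1.98], [-2.94, 2.94]. Speed limits (rad/s): [2.57, 2.57, 3.14, 3.14, 3.14, 3.14, 3.14].

### API

Orientations are given as [roll, pitch, yaw] about the fixed x, y, z axes, in that order (R = Rz(yaw) Ry(pitch) Rx(roll)).
In Python, from cell import ctrl gives the robot as it stands.
- The arm moves only by the shell command python3 -m pendant 'ROWS'. ROWS is JSON, a list of rows, each a list of 7 numbers: the shift along the world's x, y, z in m, then the turn, a rotation vector about the world's x, y, z in rad, then the opening, from -1 (shut) to 1 (fully open). A call has 1 to 8 rows; each row is the pose to reach, as a shift and turn from the pose commanded when the call began; what a row does not reach only later rows make up. A row lasts 1/10 s, in which the tool goes at most 50 mm and 8.59 degrees, less where a joint would pass 70% of its speed; a pose out of reach is approached as far as the arm can. A call with a gripper value outside its range is refused whole. The fingers move at their own pace and stop on an object; the grip force is fixed at half the most. Time passes only in rows, so rows that repeat a pose let the fingers close. It gives the time, the measured TCP pose, the force and the opening at its end, in the units of the state.
- ctrl.read_state(): the state, without advancing time (a new reading comes with each control period).
- ctrl.get_image(name): name is "side" or "top" or "wrist"; returns the picture (400x640x3 uint8, blue, green, red); there is no depth.
- ctrl.get_calibration(name): a dict with "fx", "fy", "cx", "cy" (pixels), "R" (3x3) and "t" (3): a world point X has camera coordinates R X + t. Camera axes: x right, y down, z forward; pixel columns grow to the right and rows downward; lengths in mm; the calibration is good to about 2 mm. The wrist camera is an equidistant fisheye: a pixel r from the principal point sees the ray r / f radians off the axis. A picture is of the moment at which its call begins: read the wrist's pose just before it. get_calibration takes no time and is no camera call; for the wrist camera it gives the pose at the moment of the call.
- ctrl.finish_job(): hands the job in, once; it reports no verdict.
The state is a dict: "clock": time; "qpos": joint angles; "qd": joint speeds; "tau": joint torques, N m; "eef_pos": TCP position; "tool_rot": TCP orientation; "force": force on the tool from outside, world axes, zero at the start; "torque": the same for the moment, N m; "width": finger opening in mm.
Only numpy, scipy, OpenCV 4.12 (cv2) and the standard library are available. Lean on these libraries where they do the work, as an engineer would, in place of code of your own. Each camera call takes 0.05 s, during which the arm holds its last target. There are 200 camera calls.

## Working session

There is one attempt and no reset: what is moved stays moved. The work goes in short steps, Python scripts to look and compute and a shell command to move; the robot and the scene stay as the last step left them, time stands still between calls to the robot, and variables do not carry over. Pictures are saved under pics/ and viewed, about 8 in all and at most 12, crops included, and the job is handed in when it is done.

```bash
ls; mkdir -p pics; python3 - <<'E'
from cell import ctrl
import cv2,numpy as np
for n in("top","side"):
    im=ctrl.get_image(n);cv2.imwrite(f"pics/{n}0.png",im)
    c=ctrl.get_calibration(n);print(n,{k:np.round(v,3).tolist() for k,v in c.items()})
s=ctrl.read_state();print(s)
E
```

```text
pics
top {'fx': 488.448, 'fy': 488.448, 'cx': 319.04, 'cy': 199.17, 'R': [[-0.042, -0.999, 0.003], [-0.978, 0.041, -0.203], [0.203, -0.011, -0.979]], 't': [27.782, 541.353, 1259.088]}
side {'fx': 364.999, 'fy': 364.999, 'cx': 322.118, 'cy': 202.761, 'R': [[0.987, -0.157, 0.014], [-0.096, -0.669, -0.737], [0.125, 0.727, -0.675]], 't': [-535.174, 95.232, 1019.525]}
{'clock': 0.1, 'qpos': array([-1.23178235,  0.62925604,  0.03843901,  1.51824665, -0.02698502,
        0.99631702, -0.01998988]), 'qd': array([-0.00190625, -0.00286168, -0.00057604, -0.00348378, -0.0006001 ,
       -0.00101472,  0.00011833]), 'tau': array([ 3.46007670e-03, -5.64543915e+01,  1.23072356e+00, -1.93975657e+01,
        1.13226110e-02,  5.51710662e-03,  9.20218952e-06]), 'eef_pos': array([255.75504664, 596.9661194 , 230.48622058]), 'tool_rot': array([-3.13988360e+00,  2.62047371e-05,  2.73680210e+00]), 'force': array([-0.26390247, -0.23664529,  0.28561934]), 'torque': array([-0.00964522, -0.05191959,  0.00271165]), 'width': 85.37181046601705}
```

View pics/top0.png

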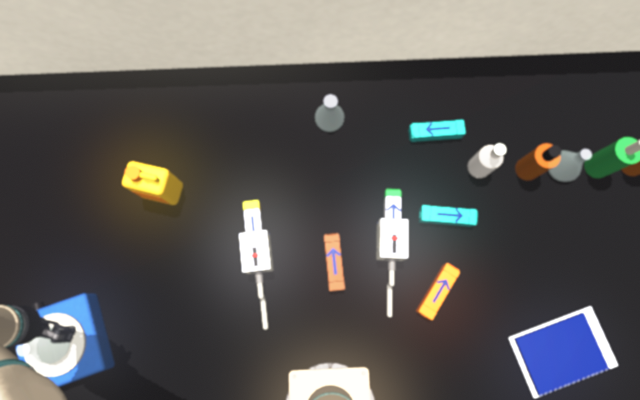

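View pics/side0.png

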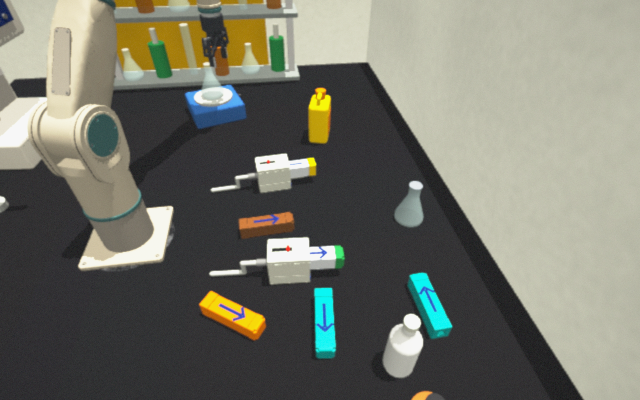

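Candidates (top view pixels): the white cartridge with a green end at (393,192), in the dock at (393,240). The other white one, with a yellow end, is at (252,205). Look-alikes are brown (334,262), orange (438,291), and turquoise (448,215) and (437,130). I choose (393,192). A close crop and a measurement come next.

```bash
cat > h.py <<'E'
from cell import ctrl
import cv2,numpy as np
def ray(n,u,v):
    c=ctrl.get_calibration(n);R=np.array(c["R"]);t=np.array(c["t"])
    return -R.T@t, R.T@np.array([(u-c["cx"])/c["fx"],(v-c["cy"])/c["fy"],1])
def onz(n,u,v,z):
    o,d=ray(n,u,v);return o+d*(z-o[2])/d[2]
def proj(n,X):
    c=ctrl.get_calibration(n);p=np.array(c["R"])@X+np.array(c["t"])
    return np.array([c["fx"]*p[0]/p[2]+c["cx"],c["fy"]*p[1]/p[2]+c["cy"]])
def rectify(n,cx,cy,z,half=120,px=3):  # plane z seen from above: col=+... x up, y left
    P=np.float32([[cx+half,cy+half],[cx+half,cy-half],[cx-half,cy-half],[cx-half,cy+half]])
    src=np.float32([proj(n,np.array([*p,z])) for p in P]);S=half*2*px
    H=cv2.getPerspectiveTransform(src,np.float32([[0,0],[S,0],[S,S],[0,S]]))
    return H,S
E
python3 - <<'E'
from h import *
im=cv2.imread("pics/top0.png");side=cv2.imread("pics/side0.png")
print("axis pts",onz("top",393,192,70),onz("top",393,240,90))
for n,i in(("top",im),("side",side)):
    h=cv2.cvtColor(i,cv2.COLOR_BGR2HSV)
    m=cv2.inRange(h,(45,120,60),(80,255,255))
    k,l,s,c=cv2.connectedComponentsWithStats(m)
    for a,b in zip(s[1:],c[1:]):
        if a[4]>20: print(n,a,b)
a=cv2.resize(im[170:340,330:480],None,fx=4,fy=4,interpolation=cv2.INTER_CUBIC)[:600]
b=cv2.resize(side[215:305,190:370],None,fx=4,fy=4,interpolation=cv2.INTER_CUBIC)
cv2.imwrite("pics/a.png",a);cv2.imwrite("pics/b.png",b)
E
```

```text
axis pts [ 550.35097859 -192.98733498   70.        ] [ 419.63277147 -180.39556505   90.        ]
top [ 585  136   55   42 1265] [611.39288538 158.36363636]
top [385 188  16   7  46] [392.10869565 190.32608696]
side [270  36  14  35 403] [276.81389578  53.48883375]
side [148  41  24  37 515] [159.84854369  59.06019417]
side [335 245  10  24 182] [339.3021978  256.02747253]
```

View pics/a.png

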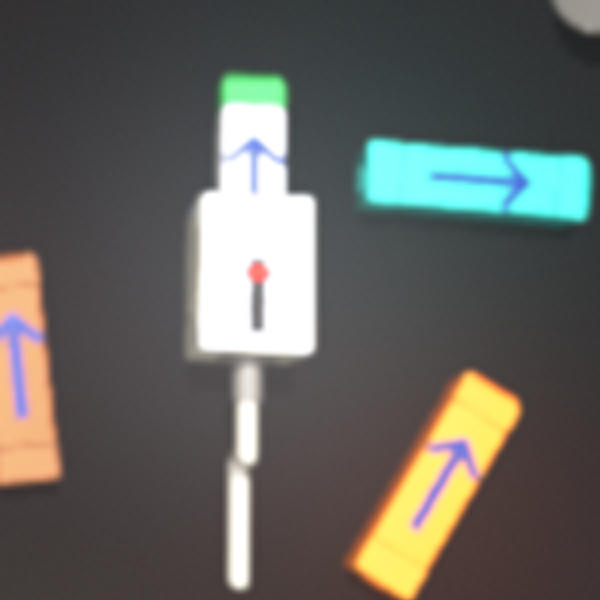

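The crop confirms it: green cap at (393,192), and the arrow points out of the mouth. Turquoise lies close on its right. Now I'll measure the axis and the neighbours.

```bash
python3 - <<'E'
from h import *
im=cv2.imread("pics/top0.png")
h=cv2.cvtColor(im,cv2.COLOR_BGR2HSV)
def rect(m,z,lab):
    cs,_=cv2.findContours(m,cv2.RETR_EXTERNAL,cv2.CHAIN_APPROX_NONE)
    for c in cs:
        if cv2.contourArea(c)<150: continue
        P=np.float32([onz("top",*p[0],z)[:2] for p in c]);r=cv2.minAreaRect(P)
        print(lab,np.round(r[0]),np.round(r[1]),round(r[2],1),np.round(cv2.boxPoints(r)).tolist())
rect(cv2.inRange(h,(80,100,120),(100,255,255)),40,"turq")
rect(cv2.inRange(h,(2,100,80),(24,255,255))*(1),40,"org/brn/yel")
# cart edges row by row: gray profile half-level, rows 197..212 ; dock rows 222..255
g=cv2.cvtColor(im,cv2.COLOR_BGR2GRAY).astype(float)
def edges(rows,lo,hi,z,lab):
    L=[];Rr=[]
    for v in rows:
        p=g[v,lo:hi];t=(p.max()+np.median(np.r_[p[:6],p[-6:]]))/2;ix=np.where(p>t)[0];a,b=ix[0],ix[-1]
        ul=lo+a-(p[a]-t)/(p[a]-p[a-1]);ur=lo+b+(p[b]-t)/(p[b]-p[b+1])
        L.append(onz("top",ul,v,z));Rr.append(onz("top",ur,v,z))
    L=np.array(L);Rr=np.array(Rr);C=(L+Rr)/2
    for n,q in(("L",L),("R",Rr),("C",C)):
        k=np.polyfit(q[:,0],q[:,1],1);print(lab,n,"slope",k[0].round(4),"y@550",np.polyval(k,550).round(1),"y@420",np.polyval(k,420).round(1))
    print("w",np.mean(L[:,1]-Rr[:,1]))
edges(range(198,214),372,412,70,"cart")
edges(range(225,254),365,425,90,"dock")
col=g[180:275,388:399].mean(1);print("rows",dict(zip(range(180,275),col.astype(int))))
# green front/side both views
print("tip z70",onz("top",393,188.5,70),"mouth top",onz("top",394,218,90),"dock back",onz("top",394,258.3,90))
E
```

```text
turq [ 489. -342.] [157.  48.] 83.0 [[455.0, -417.0], [503.0, -423.0], [522.0, -267.0], [474.0, -261.0]]
turq [ 734. -336.] [ 48. 157.] 1.8 [[708.0, -258.0], [713.0, -415.0], [761.0, -413.0], [756.0, -257.0]]
org/brn/yel [ 287. -298.] [ 54. 161.] 54.5 [[206.0, -273.0], [337.0, -367.0], [368.0, -323.0], [237.0, -229.0]]
org/brn/yel [344. -29.] [90. 46.] 3.2 [[297.0, -9.0], [300.0, -54.0], [390.0, -49.0], [387.0, -4.0]]
org/brn/yel [426. -24.] [51. 45.] 3.8 [[399.0, -3.0], [402.0, -48.0], [453.0, -45.0], [450.0, 0.0]]
org/brn/yel [619. 462.] [150. 172.] 1.0 [[543.0, 547.0], [546.0, 374.0], [696.0, 377.0], [693.0, 549.0]]
org/brn/yel [ 629. -602.] [ 74. 134.] 25.7 [[566.0, -557.0], [625.0, -678.0], [692.0, -646.0], [633.0, -525.0]]
cart L slope -0.086 y@550 -170.1 y@420 -158.9
cart R slope -0.1061 y@550 -216.0 y@420 -202.2
cart C slope -0.0961 y@550 -193.0 y@420 -180.5
w 45.00374198774803
dock L slope -0.0881 y@550 -154.1 y@420 -142.6
dock R slope -0.0796 y@550 -230.8 y@420 -220.5
dock C slope -0.0838 y@550 -192.5 y@420 -181.6
w 77.55929835314468
rows {180: np.int64(62), 181: np.int64(6
[... 1317 characters left out ...]
 248: np.int64(222), 249: np.int64(223), 250: np.int64(223), 251: np.int64(225), 252: np.int64(239), 253: np.int64(254), 254: np.int64(255), 255: np.int64(255), 256: np.int64(255), 257: np.int64(251), 258: np.int64(194), 259: np.int64(136), 260: np.int64(134), 261: np.int64(140), 262: np.int64(151), 263: np.int64(158), 264: np.int64(159), 265: np.int64(159), 266: np.int64(159), 267: np.int64(159), 268: np.int64(158), 269: np.int64(158), 270: np.int64(163), 271: np.int64(167), 272: np.int64(168), 273: np.int64(169), 274: np.int64(168)}
tip z70 [ 559.92028516 -193.6877708    70.        ] mouth top [ 476.81810754 -187.18784027   90.        ] dock back [ 372.66397626 -179.52057417   90.        ]
```

```bash
R='[0.242,-0.785,0.02,0,0,0.315,0.45]'; python3 -m pendant '[[0.12,-0.39,0.02,0,0,0.15,0.45],[0.12,-0.39,0.02,0,0,0.15,0.45],[0.12,-0.39,0.02,0,0,0.15,0.45],[0.12,-0.39,0.02,0,0,0.15,0.45],[0.12,-0.39,0.02,0,0,0.15,0.45],[0.12,-0.39,0.02,0,0,0.15,0.45],[0.12,-0.39,0.02,0,0,0.15,0.45],[0.12,-0.39,0.02,0,0,0.15,0.45]]'
```

```text
clock: 0.9
eef_pos: [373.5, 213.6, 250.9]
tool_rot: [-3.142, -0.0, 2.887]
force: [1.4, 0.4, -0.2]
width: 61.7
```

```bash
python3 -m pendant '[[0.122,-0.396,-0.05,0,0,0.165,0.45],[0.122,-0.396,-0.05,0,0,0.165,0.45],[0.122,-0.396,-0.05,0,0,0.165,0.45],[0.122,-0.396,-0.05,0,0,0.165,0.45],[0.122,-0.396,-0.05,0,0,0.165,0.45],[0.122,-0.396,-0.05,0,0,0.165,0.45],[0.122,-0.396,-0.05,0,0,0.165,0.45],[0.122,-0.396,-0.05,0,0,0.165,0.45]]'
python3 -m pendant '[[0,0,0,0,0,0,0.45],[0,0,0,0,0,0,0.45],[0,0,0,0,0,0,0.45],[0,0,0,0,0,0,0.45]]'
python3 - <<'E'
from h import *
c=ctrl.get_calibration("wrist");im=ctrl.get_image("wrist");cv2.imwrite("pics/w0.png",im)
cv2.imwrite("pics/side1.png",ctrl.get_image("side"))
print({k:np.round(v,3).tolist() for k,v in c.items()});print(ctrl.read_state()["qpos"],ctrl.read_state()["eef_pos"])
E
```

```text
clock: 1.7
eef_pos: [488.5, -159.3, 203.4]
tool_rot: [3.141, -0.0, 3.052]
force: [0.8, 0.3, -0.8]
width: 62.0
clock: 2.1
eef_pos: [488.3, -155.5, 203.9]
tool_rot: [3.141, -0.0, 3.055]
force: [0.0, 0.3, 0.8]
width: 62.0
{'fx': 309.707, 'fy': 309.707, 'cx': 318.988, 'cy': 203.36, 'R': [[0.088, 0.996, -0.0], [0.949, -0.083, 0.304], [0.303, -0.027, -0.953]], 't': [112.902, -507.367, 200.727]}
[ 0.19871059  0.47072028  0.07984192  1.92883773 -0.05407212  0.74398896
  1.79317955] [ 488.4771128  -155.88918492  204.03098727]
```

View pics/w0.png

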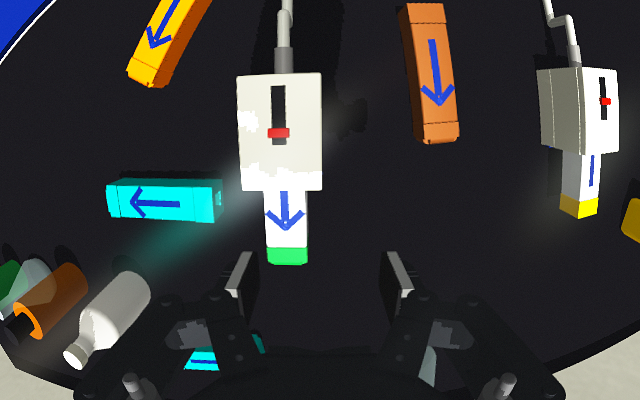

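The wrist view shows cart_a at columns 265–307 and its green tip at (287,263). The dock top runs from (237,75) to (322,190). I'll measure from this.

```bash
cat >> h.py <<'E'
def wz(c,u,v,z):
    R=np.array(c["R"]);t=np.array(c["t"]);a=np.array([u-c["cx"],v-c["cy"]]);r=np.hypot(*a);th=r/c["fx"]
    d=R.T@np.r_[a/r*np.sin(th),np.cos(th)];o=-R.T@t
    return o+d*(z-o[2])/d[2]
E
python3 - <<'E'
from h import *
c=ctrl.get_calibration("wrist");im=cv2.imread("pics/w0.png");h=cv2.cvtColor(im,cv2.COLOR_BGR2HSV)
m=cv2.inRange(h,(45,120,60),(80,255,255));m[:,:250]=0;m[:,330:]=0;m[:230]=0
ys,xs=np.where(m>0);print("green",xs.min(),xs.max(),ys.min(),ys.max())
g=h[:,:,2].astype(float)
C=[]
for v in list(range(205,262,4)):
    ix=np.where(g[v,245:330]>110)[0]+245;L=wz(c,ix[0]-.5,v,70);R=wz(c,ix[-1]+.5,v,70);C.append((L+R)/2)
    print(v,ix[0],ix[-1],L[:2].round(1),R[:2].round(1))
C=np.array(C);k=np.polyfit(C[:,0],C[:,1],1);print("axis",k,np.polyval(k,[410,500,560]))
print("tip",wz(c,287,ys.max()+.5,67))
# dock corners by eye
for p in((237,75),(321,73),(322,190),(241,190)): print("dock",p,wz(c,*p,90).round(1))
for p in((222,183),(222,221),(214,221)): print("turq",p,wz(c,*p,40).round(1))
E
```

```text
green 266 307 244 265
205 264 306 [ 495.7 -210.1] [ 499.2 -169.4]
209 264 306 [ 499.6 -210.6] [ 503.2 -169.8]
213 264 306 [ 503.6 -211.2] [ 507.2 -170.2]
217 265 306 [ 507.8 -210.9] [ 511.2 -170.6]
221 265 306 [ 511.8 -211.5] [ 515.2 -171. ]
225 265 306 [ 515.9 -212.1] [ 519.3 -171.5]
229 265 306 [ 520.1 -212.7] [ 523.4 -171.9]
233 266 306 [ 524.4 -212.4] [ 527.6 -172.3]
237 266 306 [ 528.6 -213. ] [ 531.8 -172.8]
241 266 306 [ 532.9 -213.7] [ 536.1 -173.2]
245 267 306 [ 537.3 -213.3] [ 540.4 -173.6]
249 266 307 [ 541.6 -215. ] [ 544.8 -173.1]
253 267 307 [ 546.2 -214.7] [ 549.3 -173.6]
257 267 307 [ 550.7 -215.5] [ 553.8 -174. ]
261 268 307 [ 555.3 -215.1] [ 558.3 -174.5]
axis [-8.73669528e-02 -1.46457722e+02] [-182.27817291 -190.14119866 -195.38321583]
tip [ 563.53060836 -196.37190042   67.        ]
dock (237, 75) [ 375.6 -214.7   90. ]
dock (321, 73) [ 382.5 -145.7   90. ]
dock (322, 190) [ 480.6 -153.4   90. ]
dock (241, 190) [ 474.1 -223.8   90. ]
turq (222, 183) [ 476.9 -258.    40. ]
turq (222, 221) [ 519.1 -265.9   40. ]
turq (214, 221) [ 518.4 -275.3   40. ]
```

```bash
python3 -m pendant '[[0.0135,-0.0345,0,0,0,0,0.45],[0.0135,-0.0345,-0.05,0,0,0,0.45],[0.0135,-0.0345,-0.10,0,0,0,0.45],[0.0135,-0.0345,-0.14,0,0,0,0.45],[0.0135,-0.0345,-0.168,0,0,0,0.45],[0.0135,-0.0345,-0.168,0,0,0,0.45],[0.0135,-0.0345,-0.168,0,0,0,0.45],[0.0135,-0.0345,-0.168,0,0,0,0.45]]'
python3 -m pendant '[[0,0,0,0,0,0,-1],[0,0,0,0,0,0,-1],[0,0,0,0,0,0,-1],[0,0,0,0,0,0,-1],[0,0,0,0,0,0,-1],[0,0,0,0,0,0,-1],[0,0,0,0,0,0,-1],[0,0,0,0,0,0,-1]]'
```

```text
clock: 3.0
eef_pos: [503.3, -192.0, 37.6]
tool_rot: [-3.141, 0.003, 3.052]
force: [1.0, -0.4, 0.6]
width: 61.9
clock: 3.8
eef_pos: [503.2, -191.7, 37.7]
tool_rot: [-3.142, 0.003, 3.052]
force: [-0.2, 2.1, 7.4]
width: 39.3
```

```bash
python3 -m pendant '[[0.01,-0.0009,0.001,0,0,0,-1],[0.03,-0.0026,0.002,0,0,0,-1],[0.05,-0.0044,0.002,0,0,0,-1],[0.07,-0.0061,0.002,0,0,0,-1],[0.09,-0.0078,0.002,0,0,0,-1],[0.11,-0.0096,0.002,0,0,0,-1],[0.12,-0.0105,0.002,0,0,0,-1],[0.12,-0.0105,0.002,0,0,0,-1]]'
python3 -m pendant '[[0,0,0.02,0,0,0,-1],[0,0,0.06,0,0,0,-1],[0,0,0.10,0,0,0,-1],[0,0,0.14,0,0,0,-1],[0,0,0.16,0,0,0,-1],[0,0,0.16,0,0,0,-1],[0,0,0.16,0,0,0,-1]]'
```

```text
clock: 4.6
eef_pos: [623.1, -202.2, 38.1]
tool_rot: [-3.142, 0.002, 3.053]
force: [-0.1, 0.1, -2.1]
width: 38.9
clock: 5.3
eef_pos: [620.4, -202.2, 197.1]
tool_rot: [3.141, -0.002, 3.051]
force: [-0.7, 0.4, -2.8]
width: 39.0
```

```bash
python3 -m pendant '[[0,0,0,0,0,-0.14,-1],[0,0,0,0,0,-0.28,-1],[0,0,0,0,0,-0.42,-1],[0,0,0,0,0,-0.56,-1],[0,0,0,0,0,-0.70,-1],[0,0,0,0,0,-0.84,-1],[0,0,0,0,0,-0.98,-1],[0,0,0,0,0,-1.12,-1]]'
python3 -m pendant '[[0,0,0,0,0,-0.14,-1],[0,0,0,0,0,-0.28,-1],[0,0,0,0,0,-0.42,-1],[0,0,0,0,0,-0.56,-1],[0,0,0,0,0,-0.70,-1],[0,0,0,0,0,-0.84,-1],[0,0,0,0,0,-0.98,-1],[0,0,0,0,0,-1.12,-1]]'
python3 -m pendant '[[0,0,0,0,0,-0.14,-1],[0,0,0,0,0,-0.28,-1],[0,0,0,0,0,-0.42,-1],[0,0,0,0,0,-0.56,-1],[0,0,0,0,0,-0.70,-1],[0,0,0,0,0,-0.84,-1],[0,0,0,0,0,-0.9,-1],[0,0,0,0,0,-0.9,-1]]'
python3 - <<'E'
from h import *
c=ctrl.get_calibration("wrist");im=ctrl.get_image("wrist");cv2.imwrite("pics/w1.png",im)
s=ctrl.read_state();print(s["qpos"],s["eef_pos"],s["tool_rot"],s["force"])
np.save("cw1.npy",c,allow_pickle=True)
im=ctrl.get_image("side");cv2.imwrite("pics/side2.png",im)
cv2.imwrite("pics/both.png",np.vstack([cv2.imread("pics/w1.png")[100:400],im[100:400]]))
E
```

```text
clock: 6.1
eef_pos: [619.8, -201.8, 194.8]
tool_rot: [-3.137, -0.003, 1.925]
force: [1.1, 0.1, -2.6]
width: 39.0
clock: 6.9
eef_pos: [619.9, -201.8, 194.9]
tool_rot: [-3.137, 0.003, 0.805]
force: [0.2, -0.5, -3.0]
width: 39.3
clock: 7.7
eef_pos: [620.2, -201.8, 195.0]
tool_rot: [-3.141, 0.005, -0.089]
force: [0.5, -0.6, -2.8]
width: 39.2
[-0.2150386   0.85689782  0.9417833   1.5584904  -0.74368643  1.12200159
 -0.75800115] [ 620.46098236 -201.90537059  195.46511056] [-3.14135384  0.00412945 -0.0876476 ] [-0.39043975 -0.48412615 -1.85199298]
```

View pics/both.png

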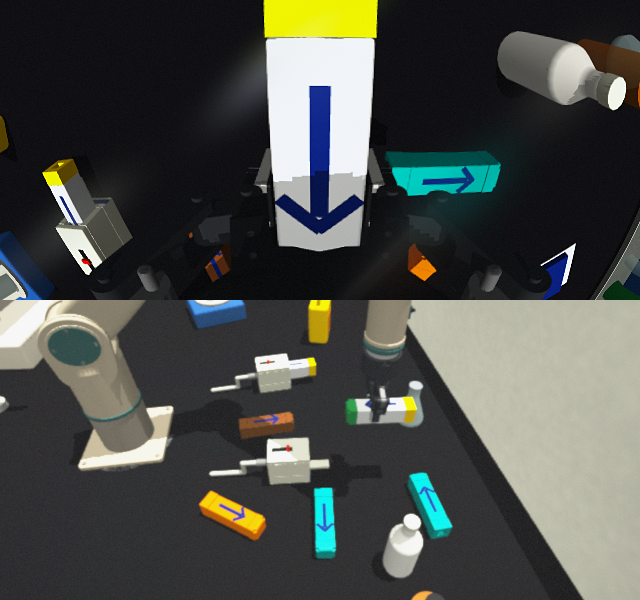

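The wrist view shows the cartridge held level, yellow end outward and green end towards the dock. Measure the in-hand pose.

```bash
python3 - <<'E'
from h import *
c=np.load("cw1.npy",allow_pickle=True).item();im=cv2.imread("pics/w1.png");g=im.max(2).astype(int)
C=[];W=[]
for v in range(145,250,8):
    ix=np.where(g[v,255:390]>140)[0]+255
    L=wz(c,ix[0]-.5,v,227.5);R=wz(c,ix[-1]+.5,v,227.5);C.append((L+R)/2);W.append(np.hypot(*(L-R)[:2]));print(v,ix[0],ix[-1],C[-1][:2].round(1),W[-1].round(1))
C=np.array(C);k=np.polyfit(C[:,0],C[:,1],1);print(k,"y@620",np.polyval(k,620))
h=cv2.cvtColor(im,cv2.COLOR_BGR2HSV);m=cv2.inRange(h,(22,120,120),(35,255,255))[:,270:370]
ys=np.where(m.any(1))[0];print("yellow rows",ys.min(),ys.max())
print("yellow/white seam",wz(c,320,137.5,227.5), "top row0",wz(c,320,ys.min(),227.5))
E
```

```text
145 266 374 [ 685.2 -208.7] 38.7
153 267 373 [ 682.4 -208.4] 38.2
161 266 373 [ 679.5 -208. ] 38.8
169 267 373 [ 676.5 -207.9] 38.6
177 267 372 [ 673.6 -207.5] 38.5
185 267 372 [ 670.6 -207.2] 38.8
193 268 372 [ 667.5 -207.1] 38.7
201 268 371 [ 664.5 -206.6] 38.7
209 269 371 [ 661.3 -206.5] 38.6
217 269 370 [ 658.1 -206.1] 38.6
225 270 369 [ 654.9 -205.8] 38.2
233 270 369 [ 651.6 -205.5] 38.6
241 270 368 [ 648.2 -205. ] 38.6
249 271 368 [ 644.7 -204.9] 38.6
[-9.51024959e-02 -1.43488086e+02] y@620 -202.45163370384626
yellow rows 75 137
yellow/white seam [ 687.68899388 -208.88865178  227.5       ] top row0 [ 709.61201468 -210.86056111  227.5       ]
```

```bash
python3 -m pendant '[[0,0,-0.04,0,0,0,-1],[0,0,-0.08,0,0,0,-1],[0,0,-0.12,0,0,0,-1],[0,0,-0.145,0,0,0,-1],[0,0,-0.154,0,0,0,-1],[0,0,-0.154,0,0,0,-1],[0,0,-0.154,0,0,0,-1],[0,0,-0.154,0,0,0,-1]]'
python3 -m pendant '[[-0.02,0.0018,0,0,0,0,-1],[-0.04,0.0035,0,0,0,0,-1],[-0.06,0.0053,0,0,0,0,-1],[-0.07,0.0062,0,0,0,0,-1],[-0.075,0.0066,0,0,0,0,-1],[-0.075,0.0066,0,0,0,0,-1],[-0.075,0.0066,0,0,0,0,-1]]'
python3 - <<'E'
from h import *
c=ctrl.get_calibration("wrist");im=ctrl.get_image("wrist");t=ctrl.get_image("top");s=ctrl.get_image("side")
cv2.imwrite("pics/w2.png",im)
a=cv2.resize(t[160:280,330:480],None,fx=2.5,fy=2.5,interpolation=cv2.INTER_CUBIC);b=cv2.resize(s[205:305,230:417],None,fx=3,fy=3,interpolation=cv2.INTER_CUBIC)[:,:425]
cv2.imwrite("pics/c2.png",np.hstack([a,b]))
print(a.shape,b.shape) 
E
```

```text
clock: 8.6
eef_pos: [623.0, -203.2, 45.7]
tool_rot: [3.14, -0.003, -0.088]
force: [0.3, -0.3, -1.9]
width: 39.1
clock: 9.3
eef_pos: [548.3, -195.9, 44.1]
tool_rot: [3.141, -0.002, -0.087]
force: [1.5, -0.6, -3.5]
width: 39.2
(300, 375, 3) (300, 425, 3)
```

View pics/c2.png

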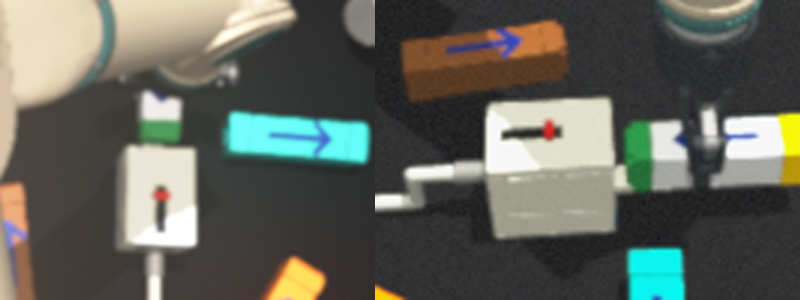

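The green end is square before the mouth. The cartridge sits about 6 mm above the floor, so I lower it 3.5 mm and enter slowly.

```bash
python3 -m pendant '[[0,0.0004,-0.0035,0,0,0,-1],[0,0.0004,-0.0035,0,0,0,-1],[-0.005,0.0008,-0.0035,0,0,0,-1],[-0.010,0.0013,-0.0035,0,0,0,-1],[-0.015,0.0017,-0.0035,0,0,0,-1],[-0.02,0.0021,-0.0035,0,0,0,-1],[-0.02,0.0021,-0.0035,0,0,0,-1]]'
```

```text
clock: 10.15
eef_pos: [525.8, -193.6, 40.4]
tool_rot: [-3.141, 0.001, -0.089]
force: [0.4, -0.1, -2.6]
width: 39.0
```

```bash
python3 -m pendant '[[-0.006,0.0005,0,0,0,0,-1],[-0.012,0.001,0,0,0,0,-1],[-0.018,0.0016,0,0,0,0,-1],[-0.024,0.0021,0,0,0,0,-1],[-0.029,0.0025,-0.001,0,0,0,-1],[-0.029,0.0025,-0.0025,0,0,0,-1],[-0.029,0.0025,-0.0025,0,0,0,-1],[-0.029,0.0025,-0.0025,0,0,0,-1]]'
```

```text
clock: 10.95
eef_pos: [497.6, -191.1, 37.8]
tool_rot: [-3.141, 0.001, -0.088]
force: [-2.0, 1.4, -0.0]
width: 39.1
```

```bash
python3 -m pendant '[[0,0,0,0,0,0,0.4],[0,0,0,0,0,0,0.4],[0,0,0,0,0,0,0.4],[0,0,0,0,0,0,0.4],[0,0,0,0,0,0,0.4],[0.024,-0.0021,0,0,0,0,0.4],[0.048,-0.0042,0,0,0,0,0.4],[0.048,-0.0042,0,0,0,0,0.4]]'
python3 -m pendant '[[0,0,0,0,0,0,0.4],[0,0,0,0,0,0,-1],[0,0,0,0,0,0,-1],[0,0,0,0,0,0,-1],[0,0,0,0,0,0,-1],[0,0,0,0,0,0,-1],[0,0,0,0,0,0,-1]]'
python3 - <<'E'
from h import *
c=ctrl.get_calibration("wrist");im=ctrl.get_image("wrist");cv2.imwrite("pics/w3.png",im);np.save("cw3.npy",c,allow_pickle=True)
s=ctrl.get_image("side");cv2.imwrite("pics/side3.png",s)
cv2.imwrite("pics/c3.png",np.vstack([im[:300],s[150:350]]))
E
```

```text
clock: 11.75
eef_pos: [549.6, -195.3, 37.8]
tool_rot: [3.141, -0.004, -0.085]
force: [0.2, -0.4, 0.2]
width: 59.7
clock: 12.45
eef_pos: [545.0, -195.4, 37.9]
tool_rot: [-3.141, 0.001, -0.089]
force: [-3.6, 0.0, 4.6]
width: 39.3
```

View pics/c3.png

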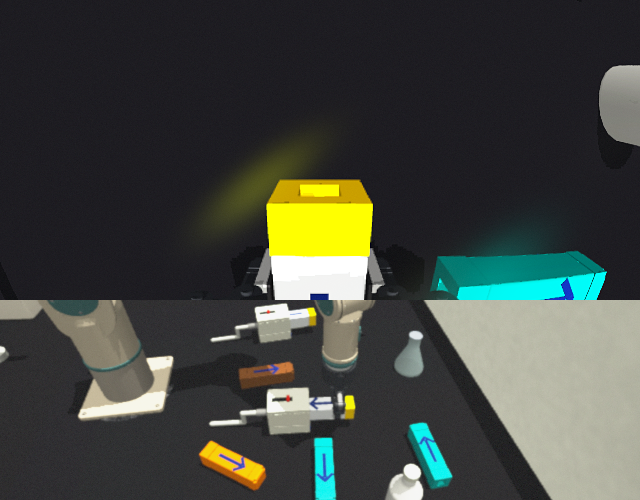

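The cartridge is regripped near its yellow end, with the green end about 40 mm in and about 24 mm still to go. I'll push gradually and watch the force.

```bash
python3 -m pendant '[[-0.004,0.0003,0,0,0,0,-1],[-0.008,0.0007,0,0,0,0,-1],[-0.012,0.001,0,0,0,0,-1],[-0.014,0.0012,0,0,0,0,-1],[-0.015,0.0013,0,0,0,0,-1],[-0.015,0.0013,0,0,0,0,-1]]'
python3 -m pendant '[[-0.001,0.0001,0,0,0,0,-1],[-0.002,0.0002,0,0,0,0,-1],[-0.003,0.0003,0,0,0,0,-1],[-0.004,0.0004,0,0,0,0,-1],[-0.005,0.0004,0,0,0,0,-1],[-0.005,0.0004,0,0,0,0,-1]]'
```

```text
clock: 13.15
eef_pos: [531.6, -194.2, 38.0]
tool_rot: [3.141, -0.001, -0.088]
force: [3.8, -0.3, 1.9]
width: 39.1
clock: 13.75
eef_pos: [529.7, -194.0, 38.5]
tool_rot: [3.141, -0.006, -0.087]
force: [9.4, 0.3, 0.0]
width: 39.2
```

```bash
python3 -m pendant '[[-0.001,0.0001,0,0,0,0,-1],[-0.002,0.0002,0,0,0,0,-1],[-0.003,0.0003,0,0,0,0,-1],[-0.004,0.0003,0,0,0,0,-1],[-0.004,0.0003,0,0,0,0,-1]]'
python3 -m pendant '[[-0.001,0.0001,0,0,0,0,-1],[-0.002,0.0002,0,0,0,0,-1],[-0.003,0.0003,0,0,0,0,-1],[-0.004,0.0003,0,0,0,0,-1],[-0.004,0.0003,0,0,0,0,-1]]'
```

```text
clock: 14.25
eef_pos: [525.9, -193.6, 38.5]
tool_rot: [3.141, -0.006, -0.087]
force: [11.0, 0.3, -0.6]
width: 39.3
clock: 14.75
eef_pos: [522.1, -193.2, 38.5]
tool_rot: [3.141, -0.007, -0.087]
force: [9.6, -0.0, 0.7]
width: 39.6
```

```bash
python3 -m pendant '[[-0.001,0.0001,0,0,0,0,-1],[-0.002,0.0002,0,0,0,0,-1],[-0.002,0.0002,0,0,0,0,-1],[-0.002,0.0002,0,0,0,0,-1]]'
python3 -m pendant '[[-0.001,0.0001,0,0,0,0,-1],[-0.002,0.0002,0,0,0,0,-1],[-0.002,0.0002,0,0,0,0,-1],[-0.002,0.0002,0,0,0,0,-1]]'
```

```text
clock: 15.15
eef_pos: [520.4, -193.1, 38.6]
tool_rot: [3.14, -0.007, -0.087]
force: [11.9, -0.5, 0.3]
width: 39.2
clock: 15.55
eef_pos: [520.4, -193.1, 38.9]
tool_rot: [3.14, -0.01, -0.086]
force: [15.1, 0.0, -0.4]
width: 39.1
```

```bash
python3 -m pendant '[[-0.001,0.0001,0,0,0,0,-1],[-0.002,0.0002,-0.001,0,0,0,-1],[-0.003,0.0003,-0.001,0,0,0,-1],[-0.003,0.0003,-0.001,0,0,0,-1]]'
python3 -m pendant '[[0.003,-0.0003,0,0,0,0,-1],[0.006,-0.0005,0,0,0,0,-1],[0.006,-0.0005,0,0,0,0,0.4],[0.006,-0.0005,0,0,0,0,0.4],[0.006,-0.0005,0,0,0,0,0.4],[0.006,-0.0005,0,0,0,0,0.4],[0.006,-0.0005,0,0,0,0,0.4]]'
python3 -m pendant '[[0,0,0.04,0,0,0,0.4],[0,0,0.08,0,0,0,0.4],[0.03,0,0.12,0,0,0,0.4],[0.08,0,0.17,0,0,0,0.4],[0.12,0,0.2,0,0,0,0.4],[0.15,0,0.2,0,0,0,0.4],[0.15,0,0.2,0,0,0,0.4],[0.15,0,0.2,0,0,0,0.4]]'
python3 - <<'E'
from h import *
c=ctrl.get_calibration("wrist");im=ctrl.get_image("wrist");cv2.imwrite("pics/w4.png",im)
t=ctrl.get_image("top");s=ctrl.get_image("side");cv2.imwrite("pics/top4.png",t);cv2.imwrite("pics/side4.png",s)
a=cv2.resize(t[170:270,340:440],None,fx=4,fy=4,interpolation=cv2.INTER_CUBIC);b=cv2.resize(s[225:300,250:375],None,fx=3.2,fy=3.2,interpolation=cv2.INTER_CUBIC)
b=cv2.copyMakeBorder(b,0,400-b.shape[0],0,0,cv2.BORDER_CONSTANT)
cv2.imwrite("pics/c4.png",np.hstack([a,b]))
def tab(i,lab,x0,x1,y0,y1):
    h=cv2.cvtColor(i,cv2.COLOR_BGR2HSV);m=cv2.inRange(h,(0,130,100),(8,255,255))|cv2.inRange(h,(172,130,100),(180,255,255))
    ys,xs=np.where(m[y0:y1,x0:x1]>0);print(lab,xs.mean()+x0,ys.mean()+y0,len(xs));return xs.mean()+x0,ys.mean()+y0
for n in("pics/top0.png","pics/top4.png"): u,v=tab(cv2.imread(n),n,380,410,225,260);print(onz("top",u,v,93))
for n in("pics/side0.png","pics/side4.png"): u,v=tab(cv2.imread(n),n,270,310,240,262);print(onz("side",u,v,93))
E
```

```text
clock: 15.95
eef_pos: [520.5, -193.0, 39.0]
tool_rot: [3.139, -0.016, -0.085]
force: [19.7, -0.4, 3.6]
width: 38.9
clock: 16.65
eef_pos: [516.3, -192.8, 36.5]
tool_rot: [-3.141, 0.001, -0.089]
force: [0.3, 0.0, 0.1]
width: 59.8
clock: 17.45
eef_pos: [666.9, -192.8, 236.2]
tool_rot: [3.141, 0.001, -0.087]
force: [-0.3, -1.0, -1.4]
width: 59.8
pics/top0.png 394.0 238.0 5
[ 424.33124079 -182.86444412   93.        ]
pics/top4.png 394.1666666666667 242.0 12
[ 414.01683028 -182.53419899   93.        ]
pics/side0.png 287.44444444444446 248.33333333333334 18
[ 426.95713827 -184.72662585   93.        ]
pics/side4.png 282.8888888888889 248.44444444444446 18
[ 416.1316879  -183.49136781   93.        ]
```

View pics/c4.png

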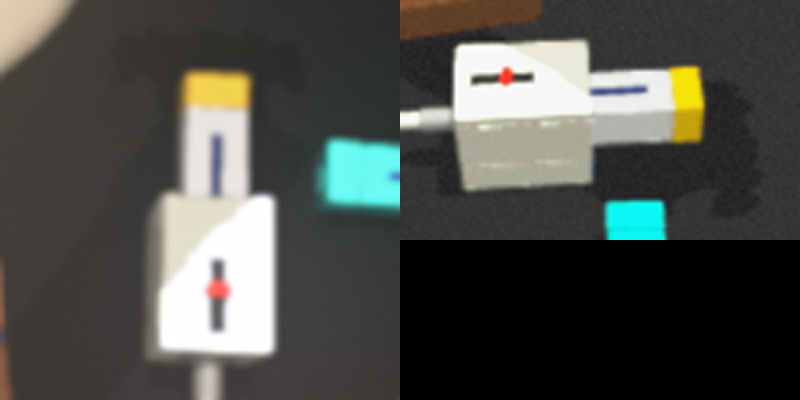

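The tab has moved about 10.5 mm at coarse pixel resolution, where 12 is expected. I'll refine it sub-pixel, along with the tip edge.

```bash
python3 - <<'E'
from h import *
def red(i,x0,x1,y0,y1):
    f=i.astype(float);w=np.clip(f[:,:,2]-np.maximum(f[:,:,0],f[:,:,1])-25,0,None)[y0:y1,x0:x1]
    Y,X=np.mgrid[y0:y1,x0:x1];return (w*X).sum()/w.sum(),(w*Y).sum()/w.sum()
t=[ctrl.get_image("top") for _ in range(4)];s=[ctrl.get_image("side") for _ in range(4)]
ax=np.array([.9962,-.087,0])
for n,z,b,l in(("top",92,(384,404,228,252),t),("side",92,(272,302,243,254),s)):
    p0=onz(n,*red(cv2.imread(f"pics/{n}0.png"),*b),z);p1=onz(n,*red(np.mean(l,0),*b),z)
    print(n,p0.round(1),p1.round(1),"travel",((p0-p1)@ax).round(2))
def sat_edge(im):  # outer end row, half level of max channel
    p=im[178:200,388:398].max(2).astype(float).mean(1);h=(p[:5].mean()+p[14:17].mean())/2;k=np.where(p>h)[0][0];return 178+k-(p[k]-h)/(p[k]-p[k-1])
a,b=sat_edge(cv2.imread("pics/top0.png")),sat_edge(np.mean(t,0));print("tip rows",a,b,onz("top",393,a,68)[:2],onz("top",393,b,68)[:2])
# other things: compare pics
d=cv2.absdiff(cv2.imread("pics/side0.png"),np.mean(s,0).astype(np.uint8)).max(2)
print("dockB diff",d[150:195,250:320].max(),"bottle",d[315:378,382:422].max(),"flask",d[180:226,392:426].max(),"jug",d[88:143,306:332].max())
E
```

```text
top [ 425.  -183.1   92. ] [ 414.3 -182.6   92. ] travel 10.69
side [ 427.3 -183.9   92. ] [ 415.8 -182.8   92. ] travel 11.54
tip rows 188.35249662618082 187.61538375725124 [ 560.77246556 -194.0525179 ] [ 562.79487467 -194.20055034]
dockB diff 19 bottle 14 flask 189 jug 15
```

Both travels exceed 9.5 mm but differ slightly. Time is plentiful, so I'll repeat the first wrist view for a precise before/after comparison.

```bash
python3 -m pendant '[[0,0,0,0,0,0.14,0.4],[0,0,0,0,0,0.28,0.4],[0,0,0,0,0,0.42,0.4],[0,0,0,0,0,0.56,0.4],[0,0,0,0,0,0.70,0.4],[0,0,0,0,0,0.84,0.4],[0,0,0,0,0,0.98,0.4],[0,0,0,0,0,1.12,0.4]]' >/dev/null
python3 -m pendant '[[0,0,0,0,0,0.14,0.4],[0,0,0,0,0,0.28,0.4],[0,0,0,0,0,0.42,0.4],[0,0,0,0,0,0.56,0.4],[0,0,0,0,0,0.70,0.4],[0,0,0,0,0,0.84,0.4],[0,0,0,0,0,0.98,0.4],[0,0,0,0,0,1.12,0.4]]' >/dev/null
python3 -m pendant '[[-0.03,0.006,0,0,0,0.14,0.4],[-0.06,0.012,0,0,0,0.28,0.4],[-0.09,0.018,0,0,0,0.42,0.4],[-0.12,0.024,0,0,0,0.56,0.4],[-0.15,0.03,-0.01,0,0,0.70,0.4],[-0.178,0.037,-0.032,0,0,0.84,0.4],[-0.178,0.037,-0.032,0,0,0.9,0.4],[-0.178,0.037,-0.032,0,0,0.9,0.4]]'
python3 -m pendant '[[0,0,0,0,0,0,0.4],[0,0,0,0,0,0,0.4]]'
python3 - <<'E'
from h import *
c1=ctrl.get_calibration("wrist");w1=ctrl.get_image("wrist");cv2.imwrite("pics/w5.png",w1);cv2.imwrite("pics/side5.png",ctrl.get_image("side"))
c0={'fx':309.707,'fy':309.707,'cx':318.988,'cy':203.36,'R':[[.088,.996,0],[.949,-.083,.304],[.303,-.027,-.953]],'t':[112.902,-507.367,200.727]}
w0=cv2.imread("pics/w0.png")
def red(i,b):
    x0,x1,y0,y1=b;f=i.astype(float);w=np.clip(f[:,:,2]-np.maximum(f[:,:,0],f[:,:,1])-60,0,None)[y0:y1,x0:x1]
    Y,X=np.mgrid[y0:y1,x0:x1];return (w*X).sum()/w.sum(),(w*Y).sum()/w.sum()
a,b=red(w0,(255,305,80,175)),red(w1,(255,305,80,175));A,B=wz(c0,*a,92),wz(c1,*b,92)
print(a,b,A.round(1),B.round(1),"travel",((A-B)@[.9962,-.087,0]).round(2))
a,b=red(w0,(585,620,80,120)),red(w1,(585,620,80,120));print("dockB tab",a,b)
h=cv2.cvtColor(w1,cv2.COLOR_BGR2HSV);m=cv2.inRange(h,(22,120,120),(35,255,255));m[:,:250]=0;m[:,340:]=0;ys,xs=np.where(m>0);print("yellow",xs.min(),xs.max(),ys.min(),ys.max(),wz(c1,287,ys.max()+.5,70))
cv2.imwrite("pics/c5.png",np.vstack([w1[:300],cv2.imread("pics/side5.png")[100:400]]))
E
```

```text
clock: 20.4
eef_pos: [488.1, -156.0, 204.8]
tool_rot: [3.141, -0.0, 3.051]
force: [0.8, -0.0, 0.2]
width: 60.1
clock: 20.6
eef_pos: [490.0, -156.3, 205.2]
tool_rot: [-3.141, 0.002, 3.051]
force: [-0.5, -0.0, 0.1]
width: 60.1
(np.float64(277.4603855445447), np.float64(132.3082384262683)) (np.float64(277.9935688885526), np.float64(116.48464099266097)) [ 427.5 -184.9   92. ] [ 416.5 -184.1   92. ] travel 11.08
dockB tab (np.float64(605.7242203941075), np.float64(100.91065620814999)) (np.float64(605.4464007782101), np.float64(98.11089494163424))
yellow 265 306 234 265 [ 564.21575599 -196.90813591   70.        ]
```

View pics/c5.png

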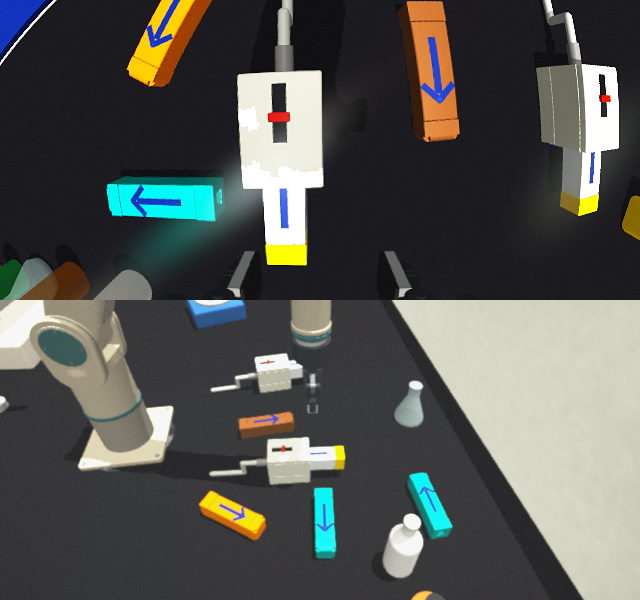

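The tab now sits at the same place in its slot as on the properly loaded dock. The cartridge is home and the bystanders look unmoved. Handing in.

```bash
python3 -c "
from cell import ctrl
print(ctrl.finish_job())"
```

```text
the job is handed in; nothing more can be done
None
```

I pulled the back-to-front cartridge out of dock_a, turned it end for end, and pushed it back in green end first. It went in in two grips: about 40 mm, then a regrip near the yellow end for the final push. I let go and handed the job in at about 21 s; no verdict was reported.

- **Home against the stop:** the push held at about 9–11 N while the valve opened. The tool then stopped at x = 520.4 mm, within 1 mm of prediction, while the force rose to about 20 N (the limit is 50 N). The outer end measured x = 563–564 mm, against about 562 mm expected.
- **Valve:** the red tab's travel came out at 10.7 mm (top camera), 11.5 mm (side) and 11.1 mm (wrist). All three are short of the nominal 12 mm, within pixel error, and above the 9.5 mm needed. The tab now sits at the same place in its slot as on the properly loaded dock.
- **Everything else:** dock_b's cartridge, the jug and the wash bottle were unchanged between the first and later side pictures. The flask showed a large difference because the arm was probably in front of it. In the last picture it stands clear and appears unmoved, but I did not measure it.

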